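# Index the loading carousel to its empty pocket

## Robot

A 7-joint arm with a two-finger parallel gripper is mounted at the origin on a cart in front of the work surface, level with it; the furniture and walls round the work are solid. World frame = base frame: x ahead of the robot, y to its left, z up, the work surface at z = 0. Lengths are in m, angles in rad, forces in N, time in s.
With the tool pointing down it reaches from about 0.4 to 0.85 m from the base axis. Payload 10.4 kg.
Tool frame: the origin (TCP) lies on the centre line of the jaws, within the pads' length; the fingertips stand 11 mm ahead of it and the grasp point (between the pads) lies 8 mm behind it; z points along the fingers, y is the line along which they close (so a half turn about z gives the same grasp; the last joint's range is limited). The gripper opens to 87 mm and grips with 3 to 60 N. Pads are 19 mm wide; open, the fingers measure 117 mm over their backs; the gripper's body (75 mm by 190 mm) begins 51 mm behind the grasp point.
Start: joints at [-1.136, 0.332, -0.065, 1.46, 0.022, 1.35, -0.088], TCP at [0.276, 0.561, 0.212] pointing down, gripper open.
Joint ranges: [-2.6, 2.6], [-0.5, 2.12], [-1.47, 1.34], [0.16, 2.42], [-1.27, 4.41], [0.06, 2.06], [-2.6, 2.6]. Speed limits (rad/s): [2.22, 2.22, 2.79, 2.79, 3.14, 3.14, 3.14].

## Interface

Orientations are given as a unit quaternion [x, y, z, w].
In Python, from bench import r gives the robot as it stands.
- The arm moves only by the shell command python3 -m pendant 'ROWS' [OPENING] [FORCE]. ROWS is JSON, a list of rows, each a list of 4 numbers: the shift along the tool's x, y, z in m, then the turn about the tool's z in rad. A call has 1 to 8 rows; each row shifts and turns the commanded pose from where the row before left it, along the tool's axes as they then stand; what a row does not reach is not made up. A row lasts 1/12 s, in which the tool goes at most 41.7 mm and 7.16 degrees, less where a joint would pass 70% of its speed; a pose out of reach is approached as far as the arm can. A call with a gripper value outside its range is refused whole. OPENING is the opening, from 0 (shut) to 1 (fully open), set as the call begins (- or left out, the last holds). The fingers move at their own pace and stop on an object; FORCE is the grip in N (left out, the last holds). Time passes only in rows, so rows that do not move let the fingers close. It gives the time, the measured TCP pose, the force, the opening and the grip force at its end, in the units of the state.
- r.read_state(): the state, without advancing time (a new reading comes with each control period).
- r.camera(name): name is "side" or "top" or "wrist"; returns a dict with "img" (420x560x3 uint8, red, green, blue), "camera_matrix" (3x3 intrinsics, pixels), "xyz" and "attitude" of the camera in the world. Camera axes: x right, y down, z forward; pixel columns grow to the right and rows downward; lengths in m; the calibration is good to about 2 mm. The wrist camera is an equidistant fisheye: a pixel r from the principal point sees the ray r / f radians off the axis. A picture is of the moment at which its call begins. There is no depth.
- r.close_job(): hands the job in; it is judged then, once.
Trained networks look in the newest picture that a camera, given by its name, has taken for a name from the list of things; names that differ only in an ending like _2 or _b are one class to them, and where a whole thing is asked for, a point or a joint stands for the part that bears it (a point fixed in the world has none). Each returns a list of dicts, best first, with "score" (0 to 1); they miss things now and then, are a little off and sometimes report something else, mostly with a low value. They report only what shows in the picture. A call takes as long as a camera call. They do not tell look-alikes from the thing itself.
- r.outline_of(thing, camera): "mask" (420x560 bool, what is visible of it) and "bbox" ([centre column, centre row, width, height] in pixels, round what is visible of it).
The state is a dict: "time": time; "joint_positions": joint angles; "joint_vel": joint speeds; "joint_torque": joint torques, N m; "ee_pos": TCP position; "eef_rot": TCP orientation; "ft_force": force on the tool from outside, world axes, zero at the start; "torque": the same for the moment, N m; "width": finger opening in m; "grip_force": force on a finger pad.
Only numpy, scipy, OpenCV 4.12 (cv2) and the standard library are available. Lean on these libraries where they do the work, as an engineer would, in place of code of your own. Each camera call takes 0.05 s, during which the arm holds its last target. There are 200 camera calls.

## Task

Turn the loading carousel so that its empty pocket, the one without a rice block, faces the yellow pointer on its foot, ready to take the next block. Turn it gently by pushing the side of a spoke with a fingertip, as often as needed: grip or lift nothing, do not touch the two blocks riding in the other pockets, leave everything else on the table where it is, and leave the carousel standing still.

Things in the scene. Friction and masses are not known exactly. Their poses are not given: they have to be found in the camera images.
- foot: Fixed grey foot of the carousel, bolted to the table: a round plate 200 mm across and 9 mm high. Origin on the vertical turning axis, at table height; z up. A flat tongue 34 mm wide and 6 mm high sticks out along the foot's own -x to 175 mm from the axis, with a painted yellow arrow pointing at the axis. The foot stands at another place and yaw each time.
- pointer (a point): On the yellow arrow's tip: 120 mm from the turning axis along the foot's -x, 6 mm above the table.
- rotor: The turning part of the carousel (disc, pockets, spokes). Origin on the turning axis at table height, z up; the empty pocket lies along its -x, so the job is done when its x axis has the foot's direction. It turns both ways, at least two full turns from the start, against a friction of 0.18 N m and a little damping: about 1.5 N on a spoke moves it, and it stays where it is left.
- empty_pocket (a point): Point 120 mm from the axis, 30 mm above the table, straight out from the middle of the empty pocket; when the job is done it stands over pointer. The turning part: white disc 230 mm across, top 26 mm above the table, steel hub 64 mm high, 3 black-floored pockets midway between the spokes (57 mm radially x 93 mm across, blue rims 35 mm above the table).
- spokes: Three steel spokes fixed to the disc, at 0, 120 and 240 degrees from this body's x; the empty pocket lies along its -x. Round bars 14 mm thick, axis 45 mm above the table, reaching past the disc's edge to a black ball 25 mm across, centred 172 mm from the axis. Origin on the turning axis at table height.
- spoke0 (a point): Middle of the free part of the spoke that points away from the empty pocket: 145 mm from the axis, 45 mm above the table, a good place to push (across the spoke). Each spoke is free from 115 to 160 mm from the axis.
- spoke1 (a point): The same point of the spoke 120 degrees anticlockwise (seen from above) from spoke0.
- spoke2 (a point): The same point of the spoke 240 degrees anticlockwise from spoke0.
- bar1: Pressed puffed-rice block, 54x90x35 mm, riding loose in a pocket; origin at about its underside's centre, top about 61 mm above the table.
- bar2: The second block like it, in the third pocket.
- pocket1 (a point): Centre of the floor of the pocket that holds bar1, 71 mm from the turning axis.
- pocket2 (a point): Centre of the floor of the pocket that holds bar2, 71 mm from the turning axis.
- stamp: Hand stamp with red handle and black foot, 26x42x66 mm, loose on the table beside the carousel; to be left alone.
- stone: Grey-brown whetstone, 30x72x20 mm, loose on the table; to be left alone.
- spare_bar: The next rice block, 35x90x54 mm, loose on the table; to be left alone.
- scissors_1: Scissors with blue handles, 87x199x9 mm, loose on the table; to be left alone.
Mind the look-alikes: they are no part of the job. What is shaped like the bar1 but orange or pink is not meant.

How it is judged:
By the outcome, as a careful person would: the job done as asked, in the order asked, and still so for the second after the job is handed in, with the robot touching nothing.
It also fails if it takes over 58 s, if anything falls off the work surface, if the arm or the gripper's body presses on something with over 40 N, if the wrist force passes 120 N, or if a joint passes its speed limit or range.

## Working session

There is one attempt and no reset: what is moved stays moved. The work goes in short steps, Python scripts to look and compute and a shell command to move; the robot and the scene stay as the last step left them, time stands still between calls to the robot, and variables do not carry over. Pictures are saved under pics/ and viewed, at most 10 in all, crops included, and the job is handed in when it is done.

```bash
mkdir -p pics
python3 - <<'E'
from bench import r
import cv2,numpy as np
for n in("top","side"):
    c=r.camera(n);cv2.imwrite(f"pics/{n}0.png",c["img"][:,:,::-1])
    print(n,c["camera_matrix"],c["xyz"],c["attitude"])
    for t in("foot","rotor","spokes","bar1","pointer","stamp","stone","spare_bar","scissors_1"):
        print(t,[(round(d["score"],2),np.round(d["bbox"])) for d in r.outline_of(t,n)][:3])
s=r.read_state();print(s["ee_pos"],s["eef_rot"],s["time"],s["width"])
E
```

```text
top [[462.14175359   0.         277.26780304]
 [  0.         462.14175359 210.04148158]
 [  0.           0.           1.        ]] [0.39228015 0.04080098 1.40900018] [-0.70272288  0.70818784 -0.04635893  0.05001388]
foot [(0.77, array([309., 263.,  15.,  26.]))]
rotor [(0.83, array([309., 207., 101., 105.]))]
spokes [(0.8, array([306., 208., 104., 105.])), (0.64, array([307., 263.,  14.,  22.]))]
bar1 [(0.97, array([413., 268.,  31.,  24.])), (0.95, array([306., 236.,  35.,  25.])), (0.93, array([195., 249.,  16.,  28.]))]
pointer [(0.55, array([309., 262.,  13.,  20.]))]
stamp [(0.58, array([230., 266.,  12.,  14.])), (0.39, array([308., 208., 107., 107.]))]
stone [(0.59, array([370., 257.,  17.,  25.])), (0.59, array([308., 206., 105., 108.])), (0.33, array([307., 208., 106., 105.]))]
spare_bar [(0.61, array([147., 243.,  28.,  18.])), (0.33, array([412., 208.,  50.,  20.]))]
scissors_1 [(0.78, array([413., 202.,  54.,  26.]))]
side [[537.00421578   0.         280.63322251]
 [  0.         537.00421578 217.34883074]
 [  0.           0.           1.        ]] [-0.3153683 -0.6609054  0.8359573] [ 0.79259192 -0.39469791  0.20613187 -0.41655884]
foot [(0.75, array([265., 274.,  26.,  23.]))]
rotor [(0.94, array([282., 231., 127.,  82.]))]
spokes [(0.76, array([281., 229., 129.,  75.]))]
bar1 [(0.95, array([279., 245.,  40.,  29.])), (0.91, array([376., 334.,  45.,  44.])), (0.87, array([318., 228.,  29.,  29.]))]
pointer [(0.8, array([265., 273.,  31.,  26.]))]
stamp [(0.58, array([189., 235.,  13.,  26.]))]
stone [(0.84, array([332., 306.,  16.,  26.]))]
spare_bar [(0.97, array([144., 194.,  23.,  30.]))]
scissors_1 [(0.75, array([425., 285.,  78.,  33.])), (0.31, array([281., 230., 123.,  74.]))]
[0.27623826 0.56067202 0.21179993] [2.26923488e-01 9.73912587e-01 5.78948967e-05 4.18058866e-06] 1.0 0.0870223576952448
```

View pics/top0.png

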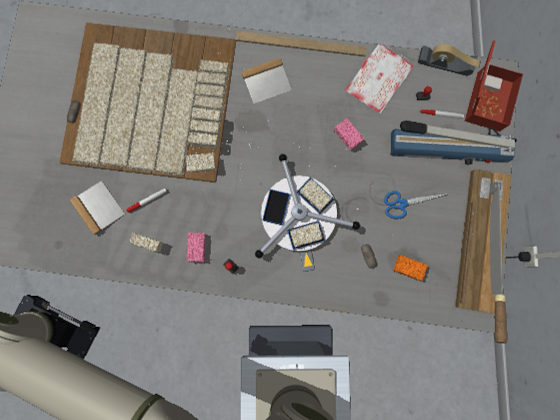

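View pics/side0.png

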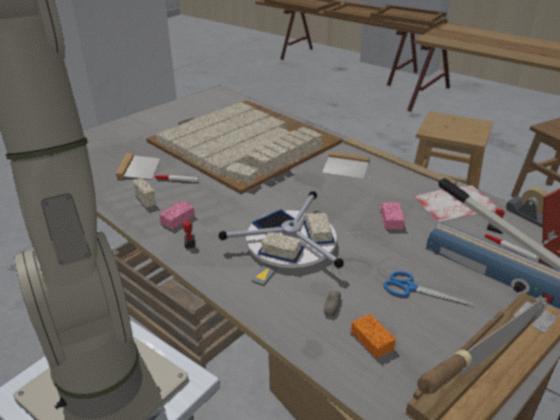

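The top picture shows the hub at (300,212) and the balls at (283,157), (356,226) and (259,254). The empty black pocket is at (275,207) and the yellow arrow at (308,262). The rotor has to turn roughly 90° anticlockwise. Next I measure the points in both views.

```bash
cat > h.py <<'E'
from bench import r
import cv2,numpy as np
from scipy.spatial.transform import Rotation as R
from scipy.optimize import least_squares
def ray(c,u,v):
    K=c["camera_matrix"];d=np.array([(u-K[0,2])/K[0,0],(v-K[1,2])/K[1,1],1.])
    return R.from_quat(c["attitude"]).apply(d)
def at(c,uv,z):
    d=ray(c,*uv);p=np.array(c["xyz"]);return p+d*(z-p[2])/d[2]
def px(c,P):
    K=c["camera_matrix"];q=R.from_quat(c["attitude"]).inv().apply(np.atleast_2d(P)-c["xyz"])
    return q[:,:2]/q[:,2:]*K[0,0]+K[:2,2]
def dark(c,uv,w=7):
    u0,v0=map(int,np.round(uv));p=c["img"][v0-w:v0+w+1,u0-w:u0+w+1].max(2).astype(float)
    m=p<70
    n,l,s,ce=cv2.connectedComponentsWithStats(m.astype(np.uint8))
    if n<2:return None
    k=1+s[1:,4].argmax();return ce[k]+[u0-w,v0-w],s[k,4]
def yellow(c,box):
    u,v,w,h=map(int,box);g=np.zeros(c["img"].shape[:2],bool);g[v-h:v+h,u-w:u+w]=1
    i=c["img"].astype(int);m=g&(i[...,0]>150)&(i[...,1]>110)&(i[...,2]<0.6*i[...,0])
    return np.argwhere(m)[:,::-1].mean(0),m.sum()
def wrap(a):return (a+180)%360-180
E
python3 - <<'E'
from h import *
cs={n:r.camera(n) for n in("top","side")}
g={"top":[(283,157),(356,226),(259,254)],"side":[(313,195),(339,263),(222,235)]}
D={}
for n,c in cs.items():
    D[n]=[dark(c,p) for p in g[n]];print(n,D[n])
def tri(a,b):
    f=lambda P:np.r_[px(cs["top"],P)[0]-a,px(cs["side"],P)[0]-b]
    s=least_squares(f,[.4,0,.04]);return s.x,abs(s.fun).max()
for i in range(3):
    print(tri(D["top"][i][0],D["side"][i][0]), at(cs["top"],D["top"][i][0],.045), at(cs["side"],D["side"][i][0],.045))
yt=yellow(cs["top"],(308,262,12,14));ys=yellow(cs["side"],(265,274,16,14));print(yt,ys,tri(yt[0],ys[0]))
P=np.array([at(cs["top"],d[0],.045) for d in D["top"]]);ax=P.mean(0);print("axis",ax,np.linalg.norm(P-ax,axis=1),np.degrees(np.arctan2(*(P-ax)[:,1::-1].T)))
y=at(cs["top"],yt[0],.006)-ax;print("ptr",np.degrees(np.arctan2(y[1],y[0])),np.hypot(*y[:2]))
pb=at(cs["top"],(275,207),.026)-ax;print("empty",np.degrees(np.arctan2(pb[1],pb[0])),np.hypot(*pb[:2]))
for t,u,z in(("stamp",(230,266),.06),("stone",(370,257),.02),("pinkfar",(348,133),.03)):print(t,at(cs["top"],u,z))
E
```

```text
top [(array([282.36363636, 157.09090909]), np.int32(44)), (array([355.45901639, 225.96721311]), np.int32(61)), (array([260.27777778, 254.61111111]), np.int32(72))]
side [(array([313.33333333, 194.06666667]), np.int32(30)), (array([338.42465753, 262.73972603]), np.int32(73)), (array([222.37931034, 235.29310345]), np.int32(58))]
(array([0.74224354, 0.02947031, 0.04436554]), np.float64(0.42310439694870183)) [0.74114797 0.03056277 0.045     ] [0.74239206 0.02818134 0.045     ]
(array([ 0.53081905, -0.18511978,  0.04429597]), np.float64(0.2994400898378444)) [ 0.53001391 -0.18409589  0.045     ] [ 0.53064201 -0.1859951   0.045     ]
(array([0.44727458, 0.09833621, 0.04659818]), np.float64(0.11616876154479883)) [0.44762434 0.09811418 0.045     ] [0.44861808 0.10007807 0.045     ]
(array([306.98484848, 260.77272727]), np.int64(66)) (array([262.50724638, 274.49275362]), np.int64(69)) (array([ 0.42963121, -0.04126336,  0.00393889]), np.float64(0.014036535698949137))
axis [ 0.57292874 -0.01847298  0.045     ] [0.17522047 0.17109246 0.1711542 ] [  16.25135316 -104.52653315  137.06391936]
ptr -170.9955836930755 0.14510367268165125
empty 75.66505796259477 0.07485650647326152
stamp [0.41478053 0.18538238 0.06      ]
stone [ 0.43903765 -0.22880674  0.02      ]
pinkfar [ 0.81928453 -0.17234653  0.03      ]
```

Spoke heights (44–47 mm) and radii (171–175 mm) fit. The axis is at (0.573,-0.018), the empty pocket at about 76° and the pointer at -171°, so the rotor must turn about +113° (anticlockwise). I'll push the spoke at 16° from its clockwise side with the fingers shut. First I travel high, then turn the tool.

```bash
A='' ; python3 -m pendant '[[-0.0274,-0.0134,0,0],[-0.0274,-0.0134,0,0],[-0.0274,-0.0134,0,0],[-0.0274,-0.0134,0,0],[-0.0274,-0.0134,0,0],[-0.0274,-0.0134,0,0],[-0.0274,-0.0134,0,0],[-0.0274,-0.0134,0,0]]' 0 20
python3 -m pendant '[[-0.0274,-0.0134,0,0],[-0.0274,-0.0134,0,0],[-0.0274,-0.0134,0,0],[-0.0274,-0.0134,0,0],[-0.0274,-0.0134,0,0],[-0.0274,-0.0134,0,0],[-0.0274,-0.0134,0,0],[-0.0274,-0.0134,0,0]]'
python3 -m pendant '[[-0.0274,-0.0134,0,0],[-0.0274,-0.0134,0,0],[-0.0274,-0.0134,0,0],[-0.0274,-0.0134,0,0],[-0.0274,-0.0134,0,0],[-0.0274,-0.0134,0,0],[-0.0274,-0.0134,0,0],[-0.0274,-0.0134,0,0]]'
python3 -c "
from bench import r
print(r.read_state()['joint_positions'])"
```

```text
time: 1.77
ee_pos: [0.4262, 0.3664, 0.212]
eef_rot: [0.227, 0.974, 0.0, 0.0]
ft_force: [0.2, -0.7, 1.1]
width: 0.0419
grip_force: 0.0
time: 2.43
ee_pos: [0.5755, 0.1734, 0.2119]
eef_rot: [0.227, 0.974, 0.0, 0.0]
ft_force: [-0.4, 0.2, 0.1]
width: 0.0009
grip_force: 0.0
time: 3.1
ee_pos: [0.7247, -0.0195, 0.2117]
eef_rot: [0.227, 0.974, 0.0, 0.0]
ft_force: [0.2, -0.4, -0.1]
width: 0.0003
grip_force: 0.0
[-0.23304088  0.57121474  0.32181133  1.15880762 -0.17358307  1.43722569
  1.17714083]
```

```bash
python3 -m pendant '[[0,0,0,0.12],[0,0,0,0.12],[0,0,0,0.12],[0,0,0,0.12],[0,0,0,0.12],[0,0,0,0.12],[0,0,0,0.12],[0,0,0,0.12]]' >/dev/null
python3 -m pendant '[[0,0,0,0.12],[0,0,0,0.12],[0,0,0,0.12],[0,0,0,0.12],[0,0,0,0.12],[0,0,0,0.12],[0,0,0,0.12],[0,0,0,0.12]]'
python3 -m pendant '[[0,0,0.02,0.12],[0,0,0.02,0.12],[0,0,0.02,0.12],[0,0,0.02,0.12],[0,0,0.01,0],[0,0,0,0]]'
python3 - <<'E'
from h import *
s=r.read_state();x=R.from_quat(s["eef_rot"]).as_matrix()[:,:2]
print(s["joint_positions"],np.degrees(np.arctan2(x[1],x[0])))
a=np.r_[.573,-.0185]-s["ee_pos"][:2];print("axis in tool",a@x[:2])
c=r.camera("side");cv2.imwrite("pics/s1.png",cv2.resize(c["img"][130:330,180:450,::-1],None,fx=2.8,fy=2.8))
E
```

```text
time: 4.43
ee_pos: [0.724, -0.0183, 0.2117]
eef_rot: [0.929, 0.37, -0.0, -0.0]
ft_force: [0.3, 0.6, -0.2]
width: 0.0006
grip_force: 0.0
time: 4.93
ee_pos: [0.7227, -0.0179, 0.1189]
eef_rot: [0.99, 0.143, -0.002, -0.0]
ft_force: [-0.1, -0.9, 0.1]
width: 0.0001
grip_force: 0.0
[-0.49352386  0.7100185   0.74289726  1.29974567 -0.47287283  1.31219846
 -1.03596748] [ 16.49645546 -73.50376328]
axis in tool [-0.14369968 -0.04189313]
```

View pics/s1.png

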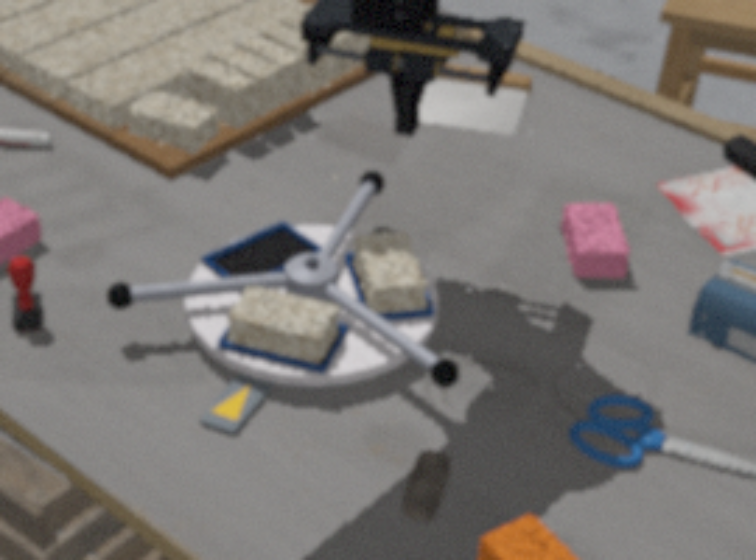

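The picture shows the shut fingertips at about (405,130) in the crop, to the right of (clockwise from) the far spoke, whose ball is at (372,181). The space below is clear, so I descend and creep to contact.

```bash
python3 -m pendant '[[0,0,0.018,0],[0,0,0.018,0],[0,0,0.018,0],[0,0,0.012,0],[0,0,0.009,0],[0,0,0,0]]'
python3 -m pendant '[[0,-0.005,0,0],[0,-0.005,0,0],[0,-0.005,0,0],[0,-0.003,0,0],[0,0,0,0]]'
python3 - <<'E'
from h import *
s=r.read_state();x=R.from_quat(s["eef_rot"]).as_matrix()[:,:2]
a=np.r_[.573,-.0185]-s["ee_pos"][:2];print("axis in tool",a@x[:2],s["joint_positions"])
E
```

```text
time: 5.48
ee_pos: [0.7235, -0.0184, 0.0457]
eef_rot: [0.99, 0.142, -0.001, -0.0]
ft_force: [-0.2, 0.3, -0.2]
width: -0.0
grip_force: 0.0
time: 5.9
ee_pos: [0.7191, 0.0006, 0.0473]
eef_rot: [0.99, 0.142, 0.0, -0.0]
ft_force: [-1.5, -0.4, -0.6]
width: 0.0001
grip_force: 0.0
axis in tool [-0.14558058 -0.02288091] [-0.51441475  0.75947945  0.70995216  1.38059878 -0.50670968  1.18520597
 -1.03676773]
```

```bash
python3 -m pendant '[[0.0006,-0.0051,0.002,-0.035],[0.0012,-0.0102,0.001,-0.07],[0.0012,-0.0102,0,-0.07],[0.0012,-0.0102,0,-0.07],[0.0012,-0.0102,0,-0.07],[0.0012,-0.0102,0,-0.07],[0.0012,-0.0102,0,-0.07],[0.0006,-0.0051,0,-0.035]]'
python3 - <<'E'
from h import *
s=r.read_state();x=R.from_quat(s["eef_rot"]).as_matrix()[:,:2]
a=np.r_[.573,-.0185]-s["ee_pos"][:2];print("axis in tool",a@x[:2],np.degrees(np.arctan2(x[1,0],x[0,0])),s["joint_positions"])
c=r.camera("top");cv2.imwrite("pics/t2.png",cv2.resize(c["img"][120:300,200:420,::-1],None,fx=3,fy=3))
E
```

```text
time: 6.57
ee_pos: [0.6923, 0.0666, 0.044]
eef_rot: [0.925, 0.38, 0.0, -0.0]
ft_force: [0.8, -0.1, -0.0]
width: 0.0004
grip_force: 0.0
axis in tool [-0.14462194 -0.02328008] 44.646903415725966 [-0.57415373  0.68252581  0.61024308  1.45613265 -0.41162345  1.13206147
 -0.68526539]
```

View pics/t2.png

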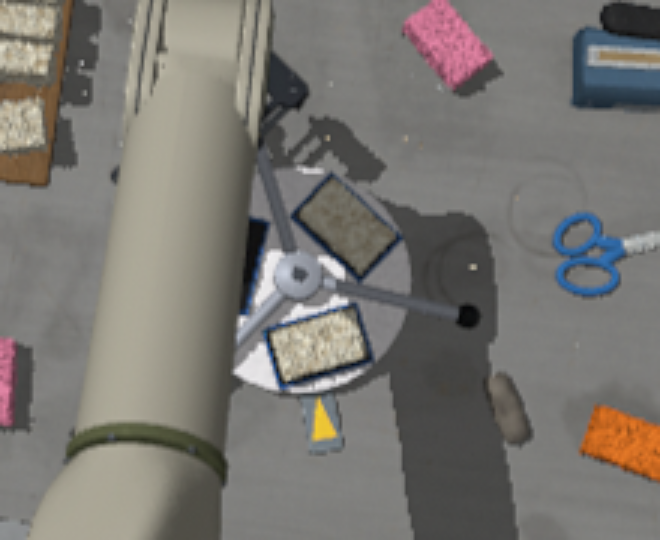

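In this picture the rotor seems not to have turned: the ball at crop (467,315) is where it was. I check from the side.

Run:
```python
from h import *
c=r.camera("side");cv2.imwrite("pics/s2.png",cv2.resize(c["img"][130:330,180:450,::-1],None,fx=2.8,fy=2.8))
s=r.read_state();print(s["ee_pos"],s["ft_force"])
```

```text
[0.69240016 0.06626007 0.04405185] [-0.23460429 -0.12985861  1.19426401]
```

View pics/s2.png

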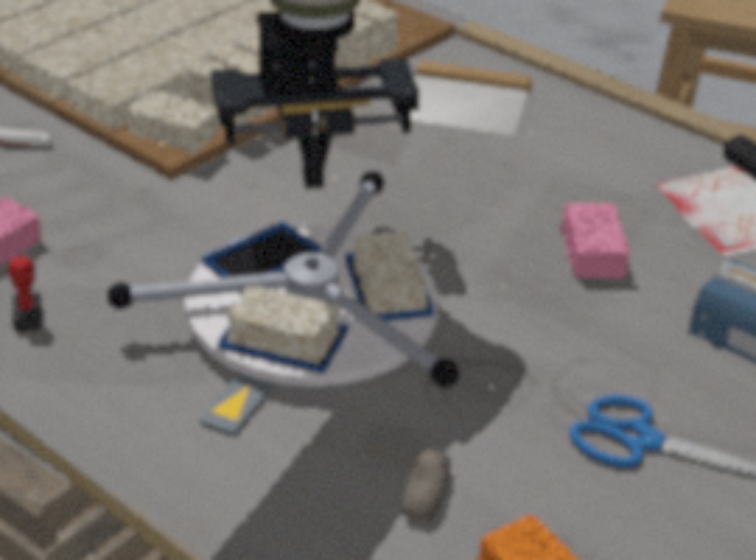

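Run:
```python
from h import *
c=r.camera("side");s=r.read_state();p=np.array(s["ee_pos"])
for dz in(.05,.03,0,-.011):print(dz,(px(c,p+[0,0,dz])[0]-[180,130])*2.8)
print("ball",(px(c,[.7418,.0295,.045])[0]-[180,130])*2.8)
w=r.camera("wrist");cv2.imwrite("pics/w2.png",w["img"][:,:,::-1])
print(w["xyz"],w["attitude"],w["camera_matrix"][:,2],s["joint_positions"])
```

```text
0.05 [313.81944026 145.72988424]
0.03 [313.61207942 163.51324051]
0 [313.30703909 189.67363158]
-0.011 [313.19695297 199.11466559]
ball [371.89120917 179.21484478]
[0.74633527 0.11789504 0.21697635] [ 0.912409   -0.38443685 -0.05482959  0.12927432] [276.22048792 211.36710155   1.        ] [-0.5732372   0.68327906  0.6117516   1.45547553 -0.41242584  1.1323674
 -0.68901386]
```

View pics/w2.png

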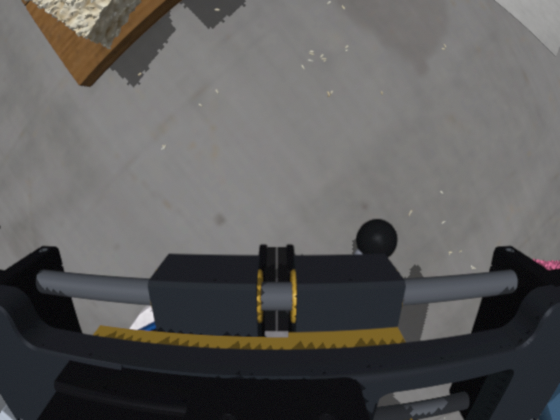

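The fingertip end shows at crop row 185, where the stated geometry puts it at row 199. So the shut tips stand about 15 mm higher than expected, and they skimmed over the spoke (top at 52 mm) without turning it. I lift, go back and redo it about 14 mm lower.

```bash
python3 -m pendant '[[0,0,-0.03,0],[0,0,-0.01,0],[-0.002,0.0101,0,0.07],[-0.002,0.0101,0,0.07],[-0.002,0.0101,0,0.07],[-0.002,0.0101,0,0.07],[-0.002,0.0101,0,0.07],[-0.002,0.0101,0,0.07]]'
python3 -m pendant '[[-0.002,0.0101,0,0.07],[-0.002,0.0101,0,0.07],[-0.002,0.0101,0,0.07],[0,0,0.025,0],[0,0,0.018,0],[0,0,0.011,0],[0,0,0,0],[0,0,0,0]]'
python3 - <<'E'
from h import *
s=r.read_state();x=R.from_quat(s["eef_rot"]).as_matrix()[:,:2]
a=np.r_[.573,-.0185]-s["ee_pos"][:2];print("axis in tool",a@x[:2],np.degrees(np.arctan2(x[1,0],x[0,0])),s["joint_positions"])
c=r.camera("side");cv2.imwrite("pics/s3.png",cv2.resize(c["img"][130:330,180:450,::-1],None,fx=2.8,fy=2.8))
print((px(c,np.array(s["ee_pos"])+[0,0,-.011])[0]-[180,130])*2.8)
E
```

```text
time: 7.43
ee_pos: [0.7173, 0.0074, 0.084]
eef_rot: [0.985, 0.174, 0.0, 0.0]
ft_force: [0.1, 0.1, 0.2]
width: 0.0004
grip_force: 0.0
time: 8.1
ee_pos: [0.7195, -0.0224, 0.0299]
eef_rot: [0.997, 0.072, -0.0, 0.0]
ft_force: [0.6, 1.1, 0.4]
width: 0.0006
grip_force: 0.0
axis in tool [-0.14442402 -0.02478282] 8.215703962305268 [-0.49341814  0.78880848  0.72843458  1.38942048 -0.53928203  1.16627809
 -1.1281962 ]
[402.26600769 228.89815275]
```

View pics/s3.png

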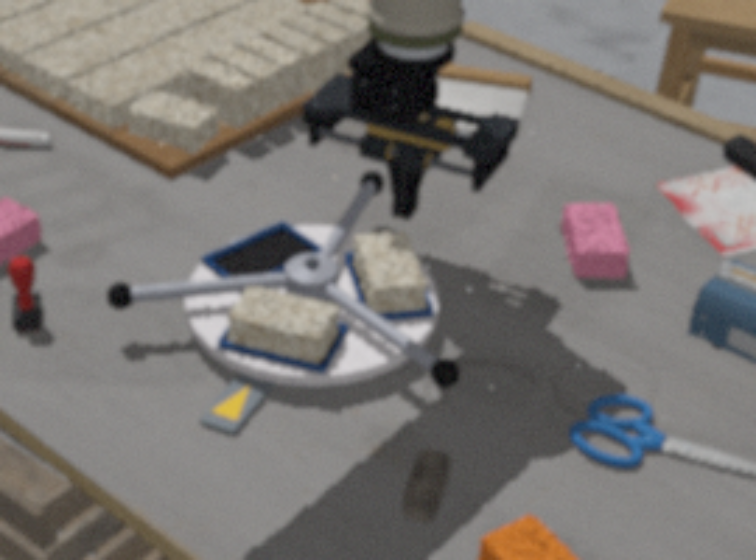

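The tip is at crop (404,214), which corresponds to z≈0.035, clear on the clockwise side of the spoke. I go 5 mm lower and push a little.

```bash
python3 -m pendant '[[0,0,0.005,0],[0.0014,-0.0102,0,-0.07],[0.0007,-0.0051,0,-0.035],[0.0007,-0.0051,0,-0.035],[0.0007,-0.0051,0,-0.035],[0.0007,-0.0051,0,-0.035],[0.0007,-0.0051,0,-0.035],[0.0007,-0.0051,0,-0.035]]'
python3 -m pendant '[[0.0014,-0.0102,0,-0.07],[0.0014,-0.0102,0,-0.07]]'
python3 - <<'E'
from h import *
s=r.read_state();x=R.from_quat(s["eef_rot"]).as_matrix()[:,:2]
a=np.r_[.573,-.0185]-s["ee_pos"][:2];print("axis in tool",a@x[:2],np.degrees(np.arctan2(x[1,0],x[0,0])),s["joint_positions"])
c=r.camera("top");print(dark(c,(355.5,226),12))
for d in(dark(c,(355.5,226),12),):p=at(c,d[0],.045)-[.573,-.0185,0];print(np.degrees(np.arctan2(p[1],p[0])),np.hypot(*p[:2]))
E
```

```text
time: 8.82
ee_pos: [0.7145, 0.0187, 0.0251]
eef_rot: [0.977, 0.212, 0.0, 0.0]
ft_force: [1.0, -0.9, 0.2]
width: 0.0006
grip_force: 0.7
time: 8.98
ee_pos: [0.7078, 0.0379, 0.025]
eef_rot: [0.96, 0.28, 0.0, 0.0]
ft_force: [0.3, -2.3, 0.4]
width: 0.0006
grip_force: 0.7
axis in tool [-0.14400456 -0.02497124] 32.526796193820836 [-0.53889877  0.74161517  0.63978054  1.42652788 -0.46255276  1.12525809
 -0.82872727]
(array([350.4556962 , 217.82278481]), np.int32(79))
-96.9907105510067 0.15262424742478836
```

The force of -2.3 N shows the spoke is being pushed and the rotor is moving. I continue.

```bash
python3 -m pendant '[[0.0014,-0.0102,0,-0.07],[0.0014,-0.0102,0,-0.07],[0.0014,-0.0102,0,-0.07],[0.0014,-0.0102,0,-0.07],[0.0014,-0.0102,0,-0.07],[0.0014,-0.0102,0,-0.07],[0.0014,-0.0102,0,-0.07],[0.0007,-0.0051,0,-0.035]]'
cat >> h.py <<'E'
def meas(n="top",name=None):
    s=r.read_state();x=R.from_quat(s["eef_rot"]).as_matrix()[:,:2]
    ax=np.array([.573,-.0185]);a=ax-s["ee_pos"][:2];print("axis in tool",np.round(a@x[:2],4),"toolx",np.degrees(np.arctan2(x[1,0],x[0,0])),"z",s["ee_pos"][2],np.round(s["joint_positions"],2))
    c=r.camera(n);g=c["img"].max(2).astype(np.float32);out=[]
    # ball = dark all over the 9 mm circle, brighter table outside 20 mm
    for t in np.arange(0,360,.5):
        b=lambda rr:np.array([g[int(round(v)),int(round(u))] for u,v in px(c,[[ax[0]+.172*np.cos(np.radians(t))+rr*np.cos(k),ax[1]+.172*np.sin(np.radians(t))+rr*np.sin(k),.045] for k in np.arange(0,6.28,.5)])])
        out.append(np.mean(b(.006))*.5+np.mean(b(.002))*.5-np.median(b(.019)))
    out=np.array(out);idx=[]
    for i in out.argsort():
        if all(abs(wrap((i-j)*.5))>15 for j in idx):idx.append(i)
        if len(idx)==6:break
    print(n,[(wrap(i*.5),round(float(out[i]))) for i in idx])
    if name:cv2.imwrite("pics/"+name,cv2.resize(c["img"][120:300,200:420,::-1],None,fx=3,fy=3))
E
python3 -c "
from h import *
meas('top','t4.png');meas('side')"
```

```text
time: 9.7
ee_pos: [0.6603, 0.0994, 0.0247]
eef_rot: [0.854, 0.52, -0.0, -0.0]
ft_force: [-0.2, -1.3, -0.9]
width: 0.0002
grip_force: 0.4
axis in tool [-0.1449 -0.0233] toolx 62.62246536322003 z 0.024677176454219334 [-0.6   0.63  0.53  1.55 -0.35  1.06 -0.45]
top [(np.float64(-60.0), -105), (np.float64(179.0), -103), (np.float64(23.0), -69), (np.float64(-115.0), -36), (np.float64(145.5), -31), (np.float64(41.0), -12)]
axis in tool [-0.1452 -0.0229] toolx 62.70308107927749 z 0.024660669430027354 [-0.6   0.63  0.53  1.55 -0.35  1.06 -0.45]
side [(np.float64(-178.0), -109), (np.float64(-61.0), -106), (np.float64(63.0), -77), (np.float64(-86.5), -46), (np.float64(46.5), -30), (np.float64(-159.5), -11)]
```

View pics/t4.png

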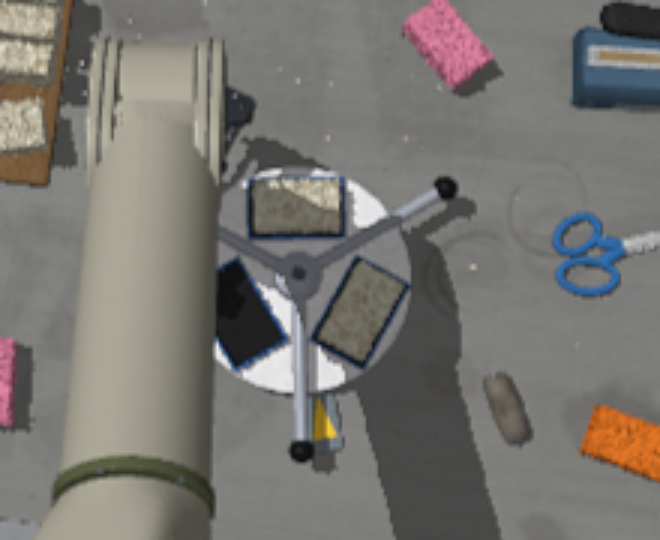

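The rotor is turning: balls at crop (446,187) and (301,451), about 44° done and 68° to go. I push 60° more.

```bash
python3 -m pendant '[[0.0013,-0.0102,0,-0.07],[0.0013,-0.0102,0,-0.07],[0.0013,-0.0102,0,-0.07],[0.0013,-0.0102,0,-0.07],[0.0013,-0.0102,0,-0.07],[0.0013,-0.0102,0,-0.07],[0.0013,-0.0102,0,-0.07],[0.0013,-0.0102,0,-0.07]]'
python3 -m pendant '[[0.0013,-0.0102,0,-0.07],[0.0013,-0.0102,0,-0.07],[0.0013,-0.0102,0,-0.07],[0.0013,-0.0102,0,-0.07],[0.0013,-0.0102,0,-0.07],[0.0013,-0.0102,0,-0.07],[0.0006,-0.0051,0,-0.035],[0,0,0,0]]'
python3 -c "
from h import *
meas('top','t5.png');meas('side')"
```

```text
time: 10.47
ee_pos: [0.5855, 0.1268, 0.0249]
eef_rot: [0.679, 0.734, 0.0, 0.0]
ft_force: [1.7, -2.0, -0.4]
width: 0.0002
grip_force: 0.7
time: 11.13
ee_pos: [0.5192, 0.117, 0.0248]
eef_rot: [0.496, 0.868, -0.0, -0.0]
ft_force: [0.2, 1.2, -0.4]
width: 0.0004
grip_force: 0.0
axis in tool [-0.144  -0.0224] toolx 120.46724851105417 z 0.024842456731294357 [-0.61  0.33  0.35  1.92 -0.14  0.92  0.34]
top [(np.float64(-119.0), -98), (np.float64(-2.0), -95), (np.float64(70.5), -60), (np.float64(-175.5), -52), (np.float64(154.5), -22), (np.float64(95.5), -11)]
axis in tool [-0.1441 -0.0228] toolx 120.35934468107105 z 0.024913662119638635 [-0.61  0.33  0.35  1.92 -0.14  0.92  0.34]
side [(np.float64(122.0), -108), (np.float64(-119.0), -95), (np.float64(-3.0), -89), (np.float64(163.0), -31), (np.float64(147.0), -22), (np.float64(77.0), -21)]
```

View pics/t5.png

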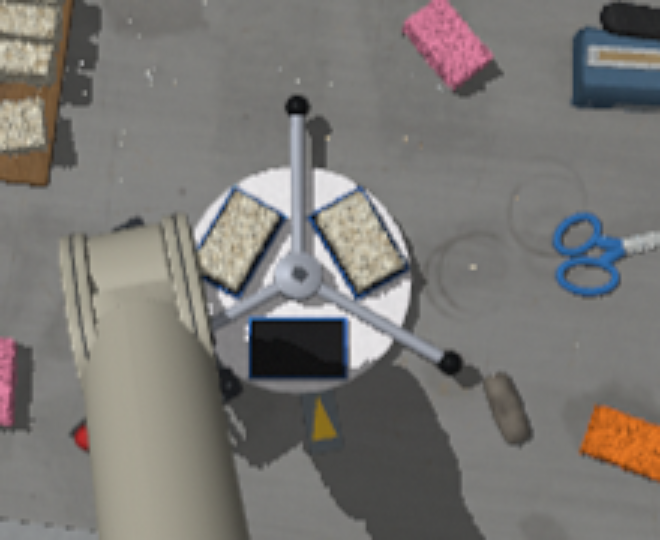

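The empty pocket at crop (298,348) is now about 9° short of the arrow at (322,420). I push 7° more slowly, then measure finely.

```bash
python3 -m pendant '[[0.0007,-0.0051,0,-0.035],[0.0007,-0.0051,0,-0.035],[0.0007,-0.0051,0,-0.035],[0.0003,-0.0025,0,-0.0175],[0,0,0,0],[0,0,0,0]]'
cat >> h.py <<'E'
def fine():
    cs={n:r.camera(n) for n in("top","side")};A={"top":np.array([.5729,-.0185]),"side":np.array([.5739,-.0192])};res=[]
    for n,c in cs.items():
        yb=(308,262,12,14) if n=="top" else (265,274,16,14)
        y=yellow(c,yb);p=at(c,y[0],.006)[:2]-A[n];print(n,"ptr",round(np.degrees(np.arctan2(p[1],p[0])),2),y[1])
        for k in(7,127,247):
            t=np.radians(k)
            for _ in range(3):
                u=px(c,[A[n][0]+.172*np.cos(t),A[n][1]+.172*np.sin(t),.045])[0];d=dark(c,u)
                if d is None:break
                q=at(c,d[0],.045)[:2]-A[n];t=np.arctan2(q[1],q[0])
            if d:print(n,k,round(np.degrees(t)%360,2),"r",round(np.hypot(*q),4),"area",d[1])
E
python3 -c "
from h import *
fine();meas('side')"
```

```text
time: 11.73
ee_pos: [0.5038, 0.1102, 0.0247]
eef_rot: [0.443, 0.897, 0.0, -0.0]
ft_force: [-0.3, -0.2, -0.2]
width: 0.0003
grip_force: 0.0
top ptr nan 0
top 7 6.15 r 0.1751 area 43
top 247 245.35 r 0.1742 area 69
side ptr nan 0
side 7 5.6 r 0.1752 area 28
side 127 118.5 r 0.174 area 170
side 247 245.66 r 0.171 area 76
axis in tool [-0.1443 -0.0234] toolx 127.48461107329794 z 0.02468365673574321 [-0.6   0.29  0.33  1.96 -0.12  0.91  0.45]
side [(np.float64(129.0), -106), (np.float64(-114.5), -96), (np.float64(3.5), -89), (np.float64(154.0), -56), (np.float64(79.0), -44), (np.float64(-132.5), -13)]h.py:22: RuntimeWarning: Mean of empty slice.
  return np.argwhere(m)[:,::-1].mean(0),m.sum()
  ret = um.true_divide(
```

```bash
python3 -m pendant '[[0.0003,-0.0025,0,-0.0175],[0.0003,-0.0025,0,-0.0175],[0.0002,-0.0015,0,-0.01],[0,0,0,0],[0,0,0,0]]'
python3 -m pendant '[[0,0.006,0,0],[0,0.01,0,0],[0,0.01,0,0],[0,0,-0.03,0],[0,0,-0.04,0],[0,0,-0.04,0],[0,0.03,-0.02,0],[0,0.04,0,0]]'
python3 -m pendant '[[0,0.04,0,0],[0,0.04,0,0],[0,0.04,0,0],[0,0.04,0,0],[0,0,0,0]]'
python3 -c "
from h import *
fine();meas('top','t6.png');r.outline_of
"
```

```text
time: 12.3
ee_pos: [0.4978, 0.1066, 0.0248]
eef_rot: [0.422, 0.907, -0.0, -0.0]
ft_force: [0.1, -0.3, 0.9]
width: 0.0
grip_force: 0.0
time: 12.97
ee_pos: [0.5748, 0.169, 0.1616]
eef_rot: [0.423, 0.906, 0.004, 0.003]
ft_force: [1.0, -0.8, 0.6]
width: 0.0009
grip_force: 0.0
time: 13.38
ee_pos: [0.6959, 0.279, 0.1494]
eef_rot: [0.419, 0.908, -0.001, -0.001]
ft_force: [-0.6, 0.6, -2.2]
width: 0.0003
grip_force: 0.0
top ptr nan 0
top 7 8.86 r 0.175 area 43
top 127 127.77 r 0.1731 area 48
top 247 248.47 r 0.1713 area 54
side ptr nan 0
side 7 8.2 r 0.174 area 27
side 127 129.06 r 0.173 area 53
side 247 248.35 r 0.171 area 76
axis in tool [-0.1447 -0.281 ] toolx 130.25413782741754 z 0.1519103832124012 [-0.62  0.65  0.31  1.16 -0.19  1.36  0.37]
top [(np.float64(129.0), -101), (np.float64(-110.5), -101), (np.float64(8.5), -96), (np.float64(85.0), -46), (np.float64(57.0), -41), (np.float64(-177.5), -26)]h.py:22: RuntimeWarning: Mean of empty slice.
  return np.argwhere(m)[:,::-1].mean(0),m.sum()
  ret = um.true_divide(
```

View pics/t6.png

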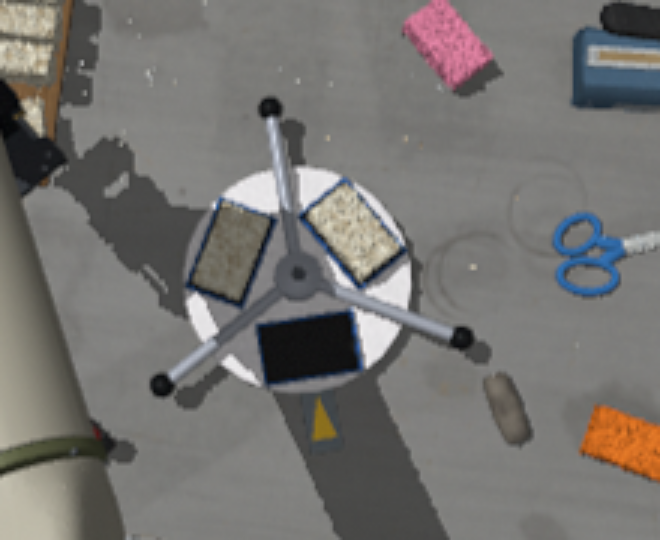

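All three spokes read 8.5–9.0° (mod 120°) and the target is about 8.9°. The pocket at crop (309,347) lines up with the arrow at (321,420). One check of the arrow under shadow, the loose things and stillness, then I hand in.

Run:
```python
from h import *
for n,b,A in(("top",(308,262,12,14),[.5729,-.0185]),("side",(265,274,16,14),[.5739,-.0192])):
    c=r.camera(n);u,v,w,h=b;g=np.zeros((420,560),bool);g[v-h:v+h,u-w:u+w]=1;i=c["img"].astype(int)
    m=g&(i[...,0]>90)&(i[...,2]<.55*i[...,0]);p=at(c,np.argwhere(m)[:,::-1].mean(0),.006)[:2]-A
    print(n,m.sum(),np.degrees(np.arctan2(p[1],p[0])),np.hypot(*p))
    for t in("stamp","stone","scissors_1","spare_bar"):print(t,[(round(d["score"],2),np.round(d["bbox"])) for d in r.outline_of(t,n)][:1])
fine()
```

```text
top 65 -170.98662093084468 0.14534868295402037
stamp []
stone [(0.53, array([369., 258.,  17.,  23.]))]
scissors_1 [(0.84, array([410., 207.,  45.,  26.]))]
spare_bar [(0.57, array([148., 244.,  29.,  14.]))]
side 67 -170.78470220037997 0.1482606186722416
stamp [(0.78, array([189., 235.,  14.,  23.]))]
stone [(0.86, array([331., 304.,  15.,  28.]))]
scissors_1 []
spare_bar [(0.94, array([144., 193.,  21.,  29.]))]
top ptr nan 0
top 7 8.86 r 0.175 area 43
top 127 127.74 r 0.1733 area 47
top 247 248.47 r 0.1713 area 54
side ptr nan 0
side 7 7.95 r 0.1731 area 27
side 127 128.95 r 0.1729 area 54
side 247 248.35 r 0.1708 area 75h.py:22: RuntimeWarning: Mean of empty slice.
  return np.argwhere(m)[:,::-1].mean(0),m.sum()
  ret = um.true_divide(
```

```bash
python3 -c "
from bench import r
print(r.close_job())"
```

```text
the job is handed in; nothing more can be done
None
```

I turned the carousel about 112° anticlockwise and handed the job in: the empty pocket faces the yellow pointer to within about 1° by the camera measurements, the rotor is standing still, the loose things show no sign of having moved, and the arm is clear. My first push passed over the spoke without turning it, so I redid it lower.

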